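# Make up two assembly kits from the stock

### The arm

A 7-joint arm with a two-finger parallel gripper is mounted at the origin on a cart in front of the work surface, level with it; the furniture and walls round the work are solid. World frame = base frame: x ahead of the robot, y to its left, z up, the work surface at z = 0. Lengths are in mm, angles in rad, forces in N, time in s.
With the tool pointing down it reaches from about 400 to 875 mm from the base axis. Payload 4.4 kg.
Tool frame: the origin (TCP) lies at the very end of the fingers, on their centre line; the grasp point (between the pads) lies 19 mm behind it; z points along the fingers, y is the line along which they close (so a half turn about z gives the same grasp; the last joint's range is limited). The gripper opens to 85 mm and grips with 20 to 120 N. Pads are 22 mm wide; open, the fingers measure 114 mm over their backs; the gripper's body (76 mm by 85 mm) begins 54 mm behind the grasp point. The pads swing forward as they close: fully open they stand 13 mm farther back than shut.
Start: joints at [1.219, 0.628, 0.038, 1.517, -0.027, 0.996, -0.02], TCP at [183.279, -623.64, 231.313] pointing down, gripper open.
Joint ranges: [-3.06, 3.06], [-0.37, 2.12], [-1.25, 1.32], [0.18, 2.47], [-1.1, 4.24], [0.23, 1.98], [-2.94, 2.94]. Speed limits (rad/s): [2.57, 2.57, 3.14, 3.14, 3.14, 3.14, 3.14].

### API

Orientations are given as [roll, pitch, yaw] about the fixed x, y, z axes, in that order (R = Rz(yaw) Ry(pitch) Rx(roll)).
In Python, from cell import sensors, get_image, camera_params, order gives the robot as it stands.
- The arm moves only by the shell command python3 -m inch 'ROWS' [OPENING]. ROWS is JSON, a list that holds one entry, the list of rows, each a list of 4 numbers: the shift along the tool's x, y, z in cm, then the turn about the tool's z in degrees. A call has 1 to 8 rows; each row is the pose to reach, as a shift and turn from the pose commanded when the call began, along the tool's axes at that moment; what a row does not reach only later rows make up. A row lasts 1/12 s, in which the tool goes at most 41.7 mm and 7.16 degrees, less where a joint would pass 70% of its speed; a pose out of reach is approached as far as the arm can. A call with a gripper value outside its range is refused whole. OPENING is the finger opening in cm, from 0 to 8.54, set as the call begins (- or left out, the last holds). The fingers move at their own pace and stop on an object; the grip force is fixed at half the most. Time passes only in rows, so rows that repeat a pose let the fingers close. It gives the time, the measured TCP pose, the force, the opening and the grip force at its end, in the units of the state.
- sensors.read_state(): the state, without advancing time (a new reading comes with each control period).
- get_image(name): name is "scene" or "side" or "wrist"; returns the picture (420x560x3 uint8, blue, green, red); there is no depth.
- camera_params(name): a dict with "mtx" (3x3 intrinsics, pixels), "rvec" (rotation vector, rad) and "tvec" (3), from world to camera coordinates, as OpenCV has them. Camera axes: x right, y down, z forward; pixel columns grow to the right and rows downward; lengths in mm; the calibration is good to about 2 mm. A picture is of the moment at which its call begins: read the wrist's pose just before it. camera_params takes no time and is no camera call; for the wrist camera it gives the pose at the moment of the call.
- order.finish_job(): hands the job in; it is judged then, once.
The state is a dict: "clock": time; "qpos": joint angles; "qd": joint speeds; "tau": joint torques, N m; "eef_pos": TCP position; "tool_rot": TCP orientation; "force": force on the tool from outside, world axes, zero at the start; "torque": the same for the moment, N m; "width": finger opening in mm; "gripper_force": force on a finger pad.
Only numpy, scipy, OpenCV 4.12 (cv2) and the standard library are available. Lean on these libraries where they do the work, as an engineer would, in place of code of your own. Each camera call takes 0.05 s, during which the arm holds its last target. There are 200 camera calls.

### The job

Make up the two kits: in the large tray, the T-shaped truss plate goes in the wide compartment and the long link with three posts in the narrow one; in the small tray, the short link with two posts goes in the wide compartment and the hex key in the narrow one, each lying flat on the compartment floor, face up as it was found. The long link lies in the stock bin under a holding bar: first lift the bar off and lay it aside on the table clear of the bin, and once the link is in its tray, lay the bar back across the bin in its two notches. Leave the caliper and the tape roll where they are.

Things in the scene. Friction and masses are not known exactly. Their poses are not given: they have to be found in the camera images.
- large_tray: Large grey kit tray, fixed, 132 (x) x 191 (y) mm; origin at the centre of its underside. Floor 3 mm, walls and divider 3 mm thick, 14 mm high. Wide compartment 126 (x) x 104 (y) mm inside, centre at (0, +40.5) mm in the tray's frame; narrow one 126 x 78 mm, centre at (0, -53.5) mm. Plate and long link fit with their y axis along the tray's x, either way round.
- small_tray: Small grey kit tray, fixed, 106 (x) x 169 (y) mm; origin, floor and walls as the large tray. Wide compartment 100 (x) x 88 (y) mm inside, centre at (0, +37.5) mm in the tray's frame; narrow one 100 x 72 mm, centre at (0, -45.5) mm. The hex key fits with its y axis along the tray's x, either way round.
- stock_bin: Dark steel open bin, fixed, 100 (x) x 112 (y) x 30 mm; origin at the centre of its underside. Floor and walls 3 mm thick. In the middle of its +y wall and its -y wall is a notch 34 mm wide (along x) and 6 mm deep, notch floors 24 mm above the table.
- holding_bar: Loose aluminium bar, 18 (x) x 130 (y) x 16 mm, 90 g; origin at the centre of its underside. At the start, and again at the end, it lies across the bin in the notches: its y along the bin's y, its origin over the bin's, underside 24 mm above the table. The table right of both trays (0.43 m right of the base axis, 0.5 m ahead) is free to lay it aside.
- long_link: Long steel pivot link: a bar with rounded ends, 22 (x) x 72 (y) x 10 mm, with three round posts in a row along y, their tops at 18 mm; origin at the centre of its underside. At the start it lies on the bin's floor, 3 mm above the table, its y axis along the bin's x (within 0.15 rad), its middle under the bar. Grip the bar at the middle across x.
- truss_plate: T-shaped plated truss plate with black core, 73 (x) x 100 (y) x 8 mm; origin at the centre of its underside. The crossbar, 100 mm along y, lies towards +x; the stem lies towards -x, 40 mm wide (y) from x = -37 to -15 mm: grip it there across y.
- short_link: Short steel pivot link: a bar with rounded ends, 22 (x) x 46 (y) x 10 mm, with two round posts along y, their tops at 18 mm; origin at the centre of its underside. Grip the bar at the middle across x.
- hex_key: Black L-shaped hex key, 30 (x) x 79 (y) x 8 mm; origin at the centre of its underside. The long arm, 8 mm wide, runs along y at x = -11 mm, from y = -36 to +39 mm; the short arm lies at the -y end and points to +x, out to x = +15 mm. Grip the long arm near y = 0 across x.
- caliper: Caliper lying on the table beyond the bin, 69 (x) x 229 (y) x 10 mm; a bystander to leave alone.
- tape_1: Roll of tape lying on the table beyond the clamp, 98 mm across, 25 mm high; a bystander to leave alone.

How it is judged (in metres and radians):
On the way, in this order (a step that is already met when the one before it is completed fails the run):
1. the bar is laid aside on the table, clear of the bin, while the long link is still in the bin (horizontal distance between holding_bar and stock_bin above 0.09 m and height (world z) of holding_bar below 0.01 m and linear speed of holding_bar below 0.02 m/s and horizontal distance between long_link and stock_bin below 0.035 m and height (world z) of long_link below 0.012 m), for 0.2 s.
2. the long link lies in the narrow compartment of the large tray, the bar still off the bin (x of long_link in the frame of large_tray between -0.055 and 0.055 m and y of long_link in the frame of large_tray between -0.0835 and -0.0235 m and z of long_link in the frame of large_tray between 0 and 0.0065 m and angle between long_link's own z axis and vertical below 0.1 rad and horizontal distance between holding_bar and stock_bin above 0.09 m), for 0.2 s.
At the end, for the whole second after the job is handed in: Every part lies face up, flat (0.1 rad) on the floor (3.5 mm) of its own compartment as the goal assigns them; the bar lies level in both bin notches (10 mm along bin x, 12 mm along y, 0.2 rad); all released and at rest (x of long_link in the frame of large_tray between -0.055 and 0.055 m and y of long_link in the frame of large_tray between -0.0835 and -0.0235 m and z of long_link in the frame of large_tray between 0 and 0.0065 m and angle between each of long_link, truss_plate, short_link, hex_key's own z axis and vertical below 0.1 rad and x of truss_plate in the frame of large_tray between -0.03 and 0.03 m and y of truss_plate in the frame of large_tray between 0.0145 and 0.0665 m and z of truss_plate in the frame of large_tray between 0 and 0.0065 m and x of short_link in the frame of small_tray between -0.042 and 0.042 m and y of short_link in the frame of small_tray between 0.0015 and 0.0735 m and z of short_link in the frame of small_tray between 0 and 0.0065 m and x of hex_key in the frame of small_tray between -0.022 and 0.022 m and y of hex_key in the frame of small_tray between -0.0735 and -0.0175 m and z of hex_key in the frame of small_tray between 0 and 0.0065 m and x of holding_bar in the frame of stock_bin between -0.01 and 0.01 m and y of holding_bar in the frame of stock_bin between -0.0125 and 0.0125 m and z of holding_bar in the frame of stock_bin between 0.021 and 0.027 m and angle between the y axis of holding_bar and the y axis of stock_bin, either way round below 0.2 rad and angle between holding_bar's own z axis and vertical below 0.08 rad and linear speed of each of long_link, truss_plate, short_link, hex_key, holding_bar below 0.02 m/s and angular speed of each of long_link, truss_plate, short_link, hex_key, holding_bar below 0.2 rad/s); the robot touches nothing.
It fails at once if the caliper is pushed away (more than 15 mm) (distance of caliper from where it was at the start of the episode above 0.015 m).
It fails at once if the tape roll is pushed away (more than 15 mm) (distance of tape_1 from where it was at the start of the episode above 0.015 m).
It also fails if it takes over 138 s, if anything falls off the work surface, if the arm or the gripper's body presses on something with over 40 N, if the wrist force passes 120 N, or if a joint passes its speed limit or range.

## Working session

There is one attempt and no reset: what is moved stays moved. The work goes in short steps, Python scripts to look and compute and a shell command to move; the robot and the scene stay as the last step left them, time stands still between calls to the robot, and variables do not carry over. Pictures are saved under pics/ and viewed, at most 14 in all, crops included, and the job is handed in when it is done.

```bash
mkdir -p pics; ls
cat > h.py <<'E'
import numpy as np,cv2
from cell import sensors,get_image,camera_params,order
def P(n):
    c=camera_params(n);K=np.array(c["mtx"],float);R=cv2.Rodrigues(np.array(c["rvec"],float))[0];t=np.array(c["tvec"],float).ravel();return K,R,t
def ray(p,u,v,z):
    K,R,t=p;d=R.T@np.linalg.inv(K)@np.array([u,v,1.]);o=-R.T@t;return o+d*(z-o[2])/d[2]
def proj(p,X):
    K,R,t=p;q=K@(R@np.array(X,float)+t);return q[:2]/q[2]
E
python3 - <<'E'
from h import *
s=sensors.read_state();print({k:np.round(v,3).tolist() for k,v in s.items()})
for n in ["scene","side","wrist"]:
    p=P(n);im=get_image(n);cv2.imwrite(f"pics/{n}0.png",im);np.savez(f"pics/{n}0.npz",K=p[0],R=p[1],t=p[2]);print(n,-p[1].T@p[2],p[0][0,0],p[1][2])
E
```

```text
pics
{'clock': 0.0, 'qpos': [1.219, 0.629, 0.038, 1.518, -0.027, 0.996, -0.02], 'qd': [0.0, -0.001, 0.002, 0.0, -0.001, -0.001, 0.002], 'tau': [-0.0, -56.34, 1.226, -19.344, 0.011, 0.011, -0.0], 'eef_pos': [183.113, -622.999, 230.364], 'tool_rot': [-3.14, -0.0, 0.286], 'force': [-0.098, 0.717, 0.049], 'torque': [-0.023, -0.023, 0.004], 'gripper_force': 0.0, 'width': 85.249}
scene [  87.36343177 -522.26659831  604.33038375] 466.72130506251676 [ 0.60424157  0.51880708 -0.60475725]
side [193.56092133 676.70543679 368.68959855] 455.41791754445427 [ 0.48820082 -0.7900252  -0.37083708]
wrist [ 251.02588233 -603.92267749  374.42374558] 333.90314750827935 [-0.26695855 -0.07688009 -0.96063655]
```

```bash
python3 -m inch --help 2>&1 | head -20
```

```text
invalid input: not JSON, or not a number
```

View pics/scene0.png

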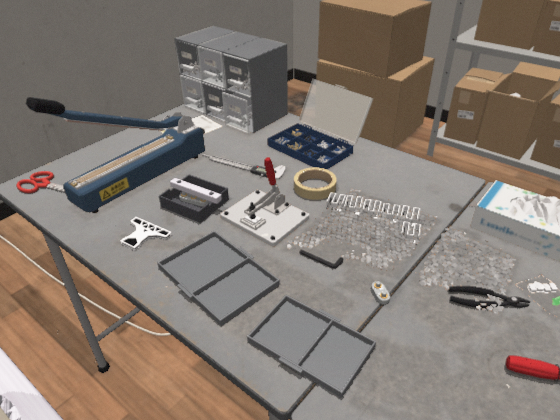

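View pics/side0.png

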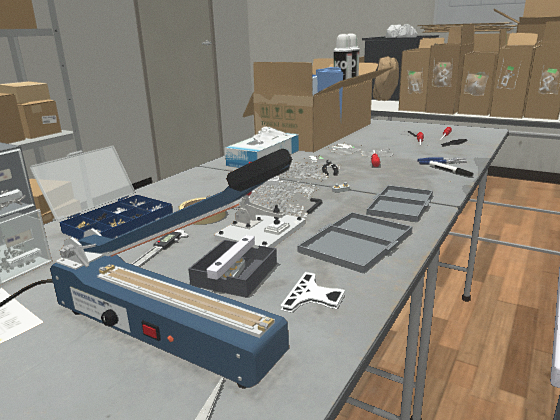

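The scene view shows the plate at (147,232), bin (193,197) with the bar (197,190) over it, large tray (218,274), small tray (311,343), hex key (322,258) and short link (380,291). The side view shows the bar sloping across the bin at (230,257) and the plate at (312,291).

Run:
```python
from h import *
p=P("scene")
pts=dict(plate_end1=(125,240,8),plate_other=(165,234,8),bin_l=(160,199,30),bin_b=(206,211,30),bin_r=(228,188,30),bin_t=(186,177,30),bar1=(172,181,40),bar2=(217,197,40),LT_l=(159,265,14),LT_t=(211,234,14),LT_r=(278,282,14),LT_b=(228,319,14),ST_t=(287,298,14),ST_r=(374,347,14),ST_b=(335,391,14),ST_l=(249,332,14),hexA=(301,253,8),hexB=(341,262,8),link=(380,291,12),tape=(315,182,25),clampred=(268,165,80))
for k,v in pts.items(): print(k,ray(p,*v).round())
```

```text
plate_end1 [424. 169.   8.]
plate_other [485. 121.   8.]
bin_l [539. 197.  30.]
bin_b [571.  89.  30.]
bin_r [658. 113.  30.]
bin_t [631. 219.  30.]
bar1 [591. 219.  40.]
bar2 [610.  96.  40.]
LT_l [417.  53.  14.]
LT_t [538.  43.  14.]
LT_r [ 521. -145.   14.]
LT_b [ 407. -135.   14.]
ST_t [ 502. -180.   14.]
ST_r [ 508. -344.   14.]
ST_b [ 410. -340.   14.]
ST_l [ 410. -178.   14.]
hexA [ 610. -126.    8.]
hexB [ 637. -199.    8.]
link [ 615. -293.   12.]
tape [801. -18.  25.]
clampred [724.  52.  80.]
```

```bash
cat >> h.py <<'E'
def d(x,y,z,yaw=None):
    s=sensors.read_state();e=np.array(s["eef_pos"]);a=s["tool_rot"][2]
    q=np.array([x,y,z])-e;c,n=np.cos(a),np.sin(a)
    t=0 if yaw is None else -((yaw-a+np.pi/2)%np.pi-np.pi/2)
    print("shift cm",np.round([(q[0]*c+q[1]*n)/10,(q[0]*n-q[1]*c)/10,-q[2]/10],2),"turn",round(np.degrees(t),1),"dist mm",round(np.linalg.norm(q)),"yaw",round(a,3),e.round(1),s["width"].__round__(1),"t",round(s["clock"],2))
def shot(name,n="wrist"):
    p=P(n);im=get_image(n);cv2.imwrite(f"pics/{name}.png",im);np.savez(f"pics/{name}.npz",K=p[0],R=p[1],t=p[2]);return im,p
def load(name):
    z=np.load(f"pics/{name}.npz");return cv2.imread(f"pics/{name}.png"),(z["K"],z["R"],z["t"])
def tri(p1,a,p2,b):
    M=[];
    P1=p1[0]@np.c_[p1[1],p1[2]];P2=p2[0]@np.c_[p2[1],p2[2]]
    X=cv2.triangulatePoints(P1,P2,np.array(a,float).reshape(2,1),np.array(b,float).reshape(2,1));return (X[:3]/X[3]).ravel()
E
python3 -m inch '[[[24.7,-10.1,1.5,0],[24.7,-10.1,1.5,0],[24.7,-10.1,1.5,0],[24.7,-10.1,1.5,0],[24.7,-10.1,1.5,0],[24.7,-10.1,1.5,0],[24.7,-10.1,1.5,0]]]' -
python3 -m inch '[[[24.7,-10.1,1.5,0],[24.7,-10.1,1.5,0],[24.7,-10.1,1.5,0],[24.7,-10.1,1.5,0],[24.7,-10.1,1.5,0],[24.7,-10.1,1.5,0],[24.7,-10.1,1.5,0],[24.7,-10.1,1.5,0]]]' -
python3 - <<'E'
from h import *
im,p=shot("w1");d(615,-290,200)
for X in [(615,-293,18),(625,-160,8),(460,-260,14)]:print(proj(p,X))
E
```

```text
clock: 0.73
eef_pos: [397.8, -451.2, 215.7]
tool_rot: [-3.139, -0.004, 0.294]
force: [1.8, -0.0, -0.5]
width: 85.4
gripper_force: 0.0
clock: 1.4
eef_pos: [604.9, -283.8, 200.2]
tool_rot: [-3.138, -0.003, 0.295]
force: [-1.0, 1.2, -0.1]
width: 85.2
gripper_force: 0.0
shift cm [1.17 0.62 0.04] turn 0.0 dist mm 13 yaw 0.291 [ 602.  -287.4  200.4] 85.5 t 1.45
[293.10964916 180.1924144 ]
[166.60609492 129.85708909]
[223.32076929 301.78135136]
```

View pics/w1.png

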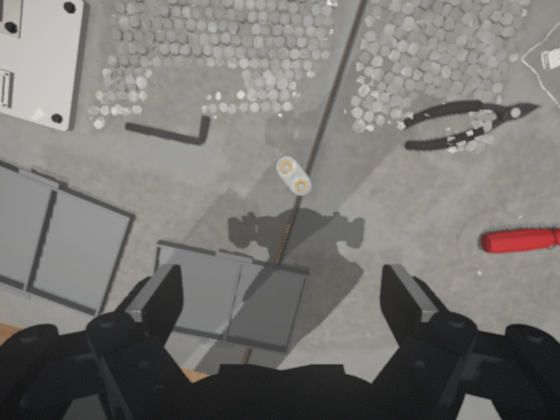

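The wrist view shows the short link with its posts at (286,166) and (301,186). The hex key's long arm runs from (127,126) to (203,138) with its short arm up to (206,118). The small tray's corners are at (158,243), (309,270) and (289,348), with its divider top at (237,265).

Run:
```python
from h import *
im,p=load("w1")
sc,ps=load("scene0") if 0 else (cv2.imread("pics/scene0.png"),P("scene"))
def orange(im,roi):
    x0,y0,x1,y1=roi;h=cv2.cvtColor(im[y0:y1,x0:x1],cv2.COLOR_BGR2HSV)
    m=((h[...,0]>8)&(h[...,0]<30)&(h[...,1]>60)&(h[...,2]>90)).astype(np.uint8)
    n,l,st,c=cv2.connectedComponentsWithStats(m);return [(c[i]+[x0,y0],st[i,4]) for i in range(1,n) if st[i,4]>4]
o=orange(im,(265,145,325,205));print(o);q=orange(sc,(360,275,400,310));print(q)
A=np.mean([c for c,_ in o],0);
for c,_ in o: print(ray(p,*c,18))
h=cv2.cvtColor(sc,cv2.COLOR_BGR2GRAY)
if q:
  B=np.mean([c for c,_ in q],0);print("tri",tri(p,A,ps,B))
print("tray");
for u,v,z in [(158,243,14),(309,270,14),(289,348,14),(241,263,14)]: print(ray(p,u,v,z).round(1))
g=cv2.cvtColor(im,cv2.COLOR_BGR2GRAY);m=(g[105:150,115:225]<60).astype(np.uint8)
n,l,st,c=cv2.connectedComponentsWithStats(m);i=1+np.argmax(st[1:,4]);print(st[i])
pp=np.argwhere(l==i)[:,::-1]+[115,105];W=np.array([ray(p,*x,8) for x in pp])[:,:2]
r=cv2.minAreaRect(W.astype(np.float32));print(r);print(cv2.boxPoints(r).round(1))
```

```text
[(array([285.71428571, 165.45714286]), np.int32(70)), (array([300.20967742, 184.06451613]), np.int32(62))]
[(array([377.14285714, 285.76190476]), np.int32(21)), (array([383.45833333, 295.875     ]), np.int32(24))]
[ 626.87166224 -281.68123977   18.        ]
[ 613.32313988 -300.92872044   18.        ]
tri [ 618.56011971 -291.70621547    8.81870064]
tray
[ 508.1 -176.5   14. ]
[ 525.  -339.5   14. ]
[ 423.2 -348.3   14. ]
[ 511.5 -266.7   14. ]Traceback (most recent call last):
  File "<stdin>", line 17, in <module>
    return _wrapfunc(a, 'argmax', axis=axis, out=out, **kwds)
    return bound(*args, **kwds)
ValueError: attempt to get argmax of an empty sequence
```

Run:
```python
from h import *
im,p=load("w1")
g=cv2.cvtColor(im,cv2.COLOR_BGR2GRAY);r=g[105:155,115:225];m=(r<85).astype(np.uint8)
n,l,st,c=cv2.connectedComponentsWithStats(m);i=1+np.argmax(st[1:,4]);print(st[i],np.percentile(r,[0,2,5,10,50]))
pp=np.argwhere(l==i)[:,::-1]+[115,105];W=np.array([ray(p,*x,8) for x in pp])[:,:2]
r=cv2.minAreaRect(W.astype(np.float32));print(r);print(cv2.boxPoints(r).round(1))
d(620,-291.5,100,0.958)
```

```text
[ 11  12  83  27 592] [ 71.   76.   78.   81.9 149. ]
((622.8281860351562, -162.25927734375), (24.365354537963867, 81.54888916015625), 21.247177124023438)
[[ 596.7 -128.7]
 [ 626.2 -204.7]
 [ 649.  -195.8]
 [ 619.4 -119.8]]
shift cm [ 1.61  0.91 10.04] turn -38.2 dist mm 102 yaw 0.291 [ 602.  -287.4  200.4] 85.5 t 1.45
```

```bash
python3 -m inch '[[[1.6,0.9,10,-38],[1.6,0.9,10,-38],[1.6,0.9,10,-38],[1.6,0.9,10,-38],[1.6,0.9,10,-38],[1.6,0.9,10,-38],[1.6,0.9,10,-38],[1.6,0.9,10,-38]]]' 5
python3 - <<'E'
from h import *
im,p=shot("w2");d(620,-291.5,2,0.958)
a=proj(p,(620,-291.5,18));print(a)
h=cv2.cvtColor(im,cv2.COLOR_BGR2HSV)
m=((h[...,0]>8)&(h[...,0]<30)&(h[...,1]>60)&(h[...,2]>90)).astype(np.uint8)
n,l,st,c=cv2.connectedComponentsWithStats(m)
im1,p1=load("w1")
for i in range(1,n):
    if st[i,4]>40 and np.hypot(*(c[i]-a))<80:
        print(c[i],st[i,4],ray(p,*c[i],18).round(1),[tri(p1,o,p,c[i]).round(1) for o in [(285.7,165.5),(300.2,184.1)]])
E
```

```text
clock: 2.12
eef_pos: [616.7, -296.8, 101.3]
tool_rot: [-3.141, 0.001, 0.945]
force: [-0.2, 0.7, -0.1]
width: 50.1
gripper_force: 0.0
shift cm [ 0.56 -0.04  9.94] turn -0.7 dist mm 100 yaw 0.946 [ 617.1 -296.3  101.4] 50.3 t 2.17
[280.06850711 206.89642348]
[278.54109589 188.5       ] 146 [ 626.9 -280.1   18. ] [array([ 625.1, -282.4,    5.3]), array([ 598.6, -310.4, -118.5])]
[279.13385827 219.63779528] 127 [ 613.9 -298.8   18. ] [array([ 636. , -275.7,  110.9]), array([ 610.8, -302.6,    3.2])]
```

```bash
python3 -m inch '[[[0.7,-0.1,4,-0.7],[0.7,-0.1,7,-0.7],[0.7,-0.1,9,-0.7],[0.7,-0.1,9.9,-0.7],[0.7,-0.1,9.9,-0.7],[0.7,-0.1,9.9,-0.7]]]' -
python3 -m inch '[[[0,0,0,0],[0,0,0,0],[0,0,0,0],[0,0,0,0],[0,0,0,0]]]' 1.2
python3 - <<'E'
from h import *
d(462,-225,120,0.095)
E
```

```text
clock: 2.67
eef_pos: [621.7, -289.0, 2.8]
tool_rot: [3.141, 0.0, 0.96]
force: [0.4, -0.8, 0.5]
width: 50.1
gripper_force: 0.0
clock: 3.08
eef_pos: [622.8, -289.2, 4.5]
tool_rot: [3.138, -0.001, 0.961]
force: [-0.8, 0.2, 6.7]
width: 19.8
gripper_force: 59.2
shift cm [ -3.95 -16.85 -11.55] turn 49.6 dist mm 208 yaw 0.961 [ 622.8 -289.2    4.5] 19.8 t 3.08
```

```bash
python3 -m inch '[[[0,0,-4,0],[-0.5,-2,-6,7],[-1.5,-6,-6.5,14],[-2.5,-10,-6.5,21],[-3.2,-13.5,-6.5,28],[-4,-16.8,-6.5,35],[-4,-16.8,-6.5,42],[-4,-16.8,-6.5,49]]]' -
python3 -m inch '[[[0,0,0,0],[0,0,0,0]]]' -
python3 - <<'E'
from h import *
im,p=shot("w3");d(462,-225,8.5,0.095)
E
```

```text
clock: 3.75
eef_pos: [458.6, -224.2, 68.2]
tool_rot: [-3.141, 0.001, 0.099]
force: [1.0, -0.2, -0.7]
width: 20.0
gripper_force: 59.0
clock: 3.92
eef_pos: [461.6, -225.2, 67.9]
tool_rot: [3.141, -0.001, 0.11]
force: [0.4, -0.1, -0.3]
width: 19.7
gripper_force: 59.0
shift cm [ 0.04 -0.01  5.93] turn 0.8 dist mm 59 yaw 0.11 [ 461.6 -225.2   67.8] 19.6 t 3.97
```

View pics/w3.png

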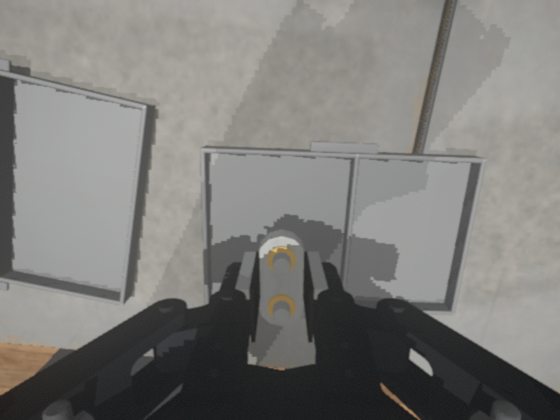

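The link is held upright at (280,285), centred over the wide compartment (u 208–352). The tray's far edge runs from (205,150) to (482,158).

```bash
python3 - <<'E'
from h import *
im,p=load("w3")
for u,v in [(204,149),(484,159),(456,311),(204,305)]: print(ray(p,u,v,14).round(1))
E
python3 -m inch '[[[0,0,3,1],[0,0,5,1],[0,0,5.9,1],[0,0,5.9,1],[0,0,5.9,1]]]' -
python3 -m inch '[[[0,0,0,0],[0,0,0,0],[0,0,0,0]]]' 4
python3 -m inch '[[[0,0,-4,0],[0,0,-8,0],[0,0,-12,0],[0,0,-12,0]]]' -
python3 - <<'E'
from h import *
im,p=shot("w4");d(620,-162,100,0.39+1.571)
E
```

```text
[ 506.8 -175.3   14. ]
[ 519.  -340.2   14. ]
[ 416.8 -349.6   14. ]
[ 403. -180.   14.]
clock: 4.38
eef_pos: [461.0, -225.1, 8.1]
tool_rot: [-3.141, 0.0, 0.09]
force: [-0.3, 0.1, -0.9]
width: 19.6
gripper_force: 63.3
clock: 4.63
eef_pos: [461.2, -225.2, 8.8]
tool_rot: [3.141, -0.001, 0.089]
force: [-0.8, -0.4, -0.3]
width: 39.9
gripper_force: 0.0
clock: 4.97
eef_pos: [464.8, -227.2, 134.9]
tool_rot: [3.136, -0.011, 0.089]
force: [0.9, -0.2, -0.5]
width: 40.2
gripper_force: 0.0
shift cm [16.15 -5.03  3.24] turn 72.7 dist mm 172 yaw 0.089 [ 463.6 -226.4  132.4] 39.9 t 5.02
```

View pics/w4.png

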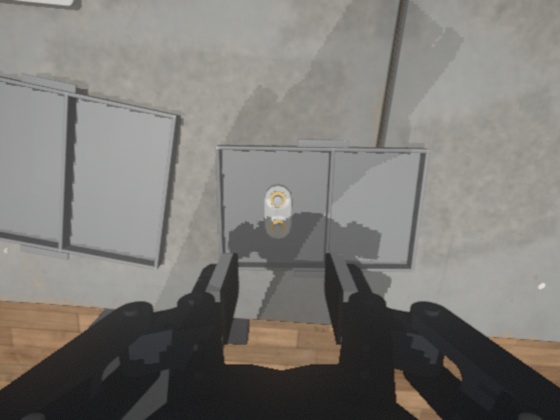

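The short link stands centred in the wide compartment at (278,212). Next is the hex key.

```bash
python3 -m inch '[[[3,-1,1,7],[6,-2,2,14],[9,-3,3,21],[12,-4,3.2,28],[15.4,-4.7,3.2,35],[15.4,-4.7,3.2,42],[15.4,-4.7,3.2,49],[15.4,-4.7,3.2,56]]]' 3.5
python3 -m inch '[[[0,0,0,7],[0,0,0,14],[0,0,0,18],[0,0,0,18]]]' -
python3 - <<'E'
from h import *
im,p=shot("w5");d(612.5,-166,2,1.94);a=proj(p,(622.8,-162,8));print(a)
im1,p1=load("w1")
for n in ("w5","w1"):
    im,p=load(n);a=proj(p,(622.8,-162,8)).astype(int);R=110 if n=="w5" else 60
    x0,y0=max(a[0]-R,0),max(a[1]-R,0);g=cv2.cvtColor(im,cv2.COLOR_BGR2GRAY)[y0:a[1]+R,x0:a[0]+R]
    m=(g<85).astype(np.uint8);k,l,st,c=cv2.connectedComponentsWithStats(m)
    for i in range(1,k):
        if st[i,4]>200:
            pp=np.argwhere(l==i)[:,::-1]+[x0,y0];W=np.array([ray(p,*x,4) for x in pp])[:,:2].astype(np.float32);r=cv2.minAreaRect(W);print(n,st[i],c[i]+[x0,y0],np.round(r[0],1),np.round(r[1],1),r[2],cv2.boxPoints(r).round(1).tolist())
E
```

```text
clock: 5.68
eef_pos: [609.7, -163.7, 94.9]
tool_rot: [3.14, 0.001, -0.893]
force: [-0.1, 0.2, 1.1]
width: 35.1
gripper_force: 0.0
clock: 6.02
eef_pos: [609.3, -164.1, 95.1]
tool_rot: [3.14, 0.001, -1.204]
force: [0.7, -0.1, 0.3]
width: 34.8
gripper_force: 0.0
shift cm [ 0.28 -0.23  9.33] turn 0.0 dist mm 93 yaw -1.201 [ 609.4 -164.2   95.3] 34.9 t 6.07
[262.37588612 211.23754307]
w5 [  90   54   39  110 1213] [262.49464138 201.05441055] [ 622.3 -160.4] [26.6 83.4] 21.993000030517578 [[594.2999877929688, -126.69999694824219], [625.5999755859375, -204.10000610351562], [650.2000122070312, -194.10000610351562], [619.0, -116.80000305175781]]
w5 [   0  152   92   68 2685] [209.0283054 299.5396648] [650.  -83.4] [75.1 58.8] 20.90930938720703 [[604.4000244140625, -69.30000305175781], [625.4000244140625, -124.19999694824219], [695.5, -97.4000015258789], [674.5, -42.5]]
w5 [ 167  152   53   68 2224] [344.01843525 295.30485612] [ 540.4 -125.1] [40.9 61.9] 25.262163162231445 [[508.70001220703125, -105.9000015258789], [535.0999755859375, -161.8000030517578], [572.0999755859375, -144.39999389648438], [545.7000122070312, -88.4000015258789]]
w1 [ 18  45  83  27 592] [172.53885135 132.14189189] [ 622.2 -161. ] [24.7 82.5] 21.247142791748047 [[595.7999877929688, -127.0999984741211], [625.7000122070312, -204.0], [648.7000122070312, -195.0], [618.7999877929688, -118.0999984741211]]
```

View pics/w5.png

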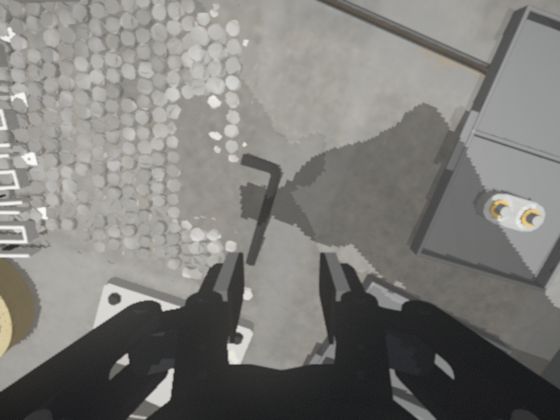

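The hex key's corner is at (280,170), its long arm ends at (250,262), and its short arm points to (245,158), clear of the clamp plate. Heights agree in both views, since w1 and w5 give the same outline near z = 4.

```bash
python3 - <<'E'
from h import *
d(613,-165,3,-1.187)
E
python3 -m inch '[[[0.2,-0.3,4,-0.8],[0.2,-0.3,7,-0.8],[0.2,-0.3,8.5,-0.8],[0.2,-0.3,9.2,-0.8],[0.2,-0.3,9.2,-0.8]]]' 2.8
python3 -m inch '[[[0,0,0,0],[0,0,0,0],[0,0,0,0],[0,0,0,0]]]' 0
python3 -m inch '[[[0,0,-4,0],[0,0,-8,0],[0,0,-8,0]]]' -
python3 - <<'E'
from h import *
d(466,-298,70,0.08)
E
```

```text
shift cm [ 0.21 -0.31  9.23] turn -0.8 dist mm 92 yaw -1.201 [ 609.4 -164.2   95.3] 34.9 t 6.07
clock: 6.48
eef_pos: [612.5, -165.2, 2.8]
tool_rot: [3.139, 0.002, -1.188]
force: [0.5, -0.1, 0.5]
width: 28.1
gripper_force: 0.0
clock: 6.82
eef_pos: [614.0, -165.5, 5.2]
tool_rot: [-3.141, -0.001, -1.189]
force: [0.1, -0.3, -0.0]
width: 3.1
gripper_force: 58.8
clock: 7.07
eef_pos: [618.1, -168.0, 91.8]
tool_rot: [-3.132, -0.008, -1.189]
force: [1.9, -1.6, -1.0]
width: 3.4
gripper_force: 58.9
shift cm [ 6.41 18.96  2.18] turn -72.7 dist mm 201 yaw -1.189 [ 618.1 -168.    91.8] 3.4 t 7.07
```

```bash
python3 -m inch '[[[1,3,0,-7],[2.5,6,0,-14],[4,9,0,-21],[5.5,13,0,-28],[7.3,16.5,0,-35],[7.3,19.3,1,-42],[7.3,19.3,1,-49],[7.3,19.3,1,-56]]]' -
python3 -m inch '[[[0,0,0,-7],[0,0,0,-14],[0,0,0,-17],[0,0,0,-17]]]' -
python3 - <<'E'
from h import *
im,p=shot("w6");d(466,-308,8.5,0.08)
E
```

```text
clock: 7.73
eef_pos: [459.0, -307.0, 74.6]
tool_rot: [3.141, 0.001, -0.211]
force: [1.1, 0.2, 0.2]
width: 3.1
gripper_force: 58.9
clock: 8.07
eef_pos: [461.8, -305.5, 74.9]
tool_rot: [3.141, -0.001, 0.086]
force: [-0.4, -0.1, 0.7]
width: 3.2
gripper_force: 58.9
shift cm [0.4  0.29 6.63] turn 0.2 dist mm 66 yaw 0.083 [ 461.7 -305.4   74.8] 3.8 t 8.12
```

View pics/w6.png

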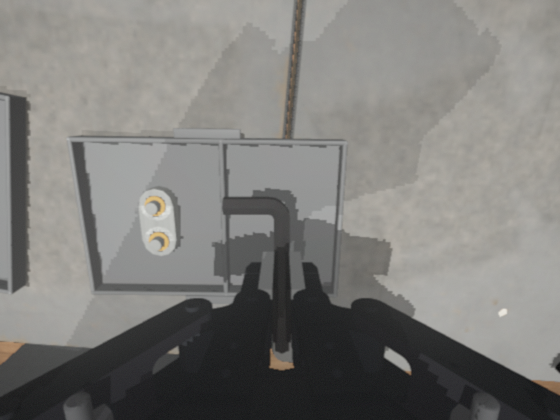

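The key is held with its short arm pointing to (225,205). I check where that tip will land against the divider.

```bash
python3 - <<'E'
from h import *
im,p=load("w6")
print([ray(p,u,v,76).round(1) for u,v in [(225,205),(282,205),(282,352)]],[ray(p,u,v,14).round(1) for u,v in [(70,138),(346,141),(338,294),(93,294),(224,141),(226,294)]])
E
python3 -m inch '[[[0.4,0.2,3,0],[0.4,0.2,5.5,0],[0.4,0.2,6.6,0],[0.4,0.2,6.6,0],[0.4,0.2,6.6,0]]]' -
```

```text
[array([ 491. , -278.5,   76. ]), array([ 493.1, -303.7,   76. ]), array([ 416. , -310.4,   76. ])] [array([ 507. , -174.8,   14. ]), array([ 519.4, -340.4,   14. ]), array([ 416.2, -349.3,   14. ]), array([ 401.9, -181.2,   14. ]), array([ 513.1, -267.1,   14. ]), array([ 409.6, -272.4,   14. ])]
clock: 8.53
eef_pos: [465.6, -306.9, 8.2]
tool_rot: [3.141, 0.001, 0.084]
force: [0.1, -0.4, 0.5]
width: 3.4
gripper_force: 67.4
```

```bash
python3 -m inch '[[[0,0,0,0],[0,0,0,0],[0,0,0,0]]]' 3
python3 -m inch '[[[0,0,-4,0],[0,0,-8,0],[0,0,-12,0],[0,-4,-15,0],[0,-8,-17,0],[0,-12,-17,0],[0,-16,-17,0],[0,-20,-17,0]]]' -
python3 - <<'E'
from h import *
im,p=shot("w7");d(455,-50,200)
E
```

```text
clock: 8.78
eef_pos: [466.1, -306.7, 8.7]
tool_rot: [3.141, -0.0, 0.085]
force: [0.2, -0.2, -1.0]
width: 29.9
gripper_force: 0.0
clock: 9.45
eef_pos: [449.3, -111.0, 179.5]
tool_rot: [3.141, -0.003, 0.084]
force: [1.0, 0.5, 0.5]
width: 29.8
gripper_force: 0.0
shift cm [ 1.2  -4.94 -2.13] turn 0.0 dist mm 55 yaw 0.096 [ 447.8 -100.3  178.7] 30.1 t 9.5
```

View pics/w7.png

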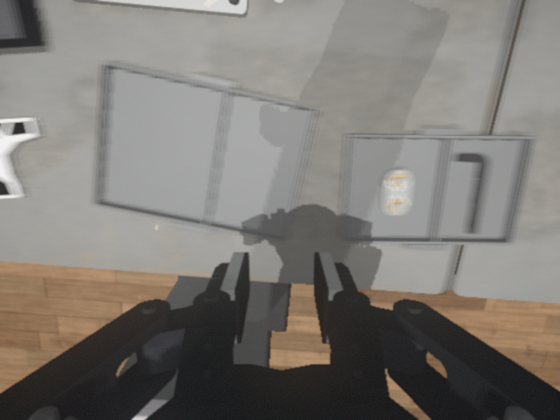

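The key lies flat in the small tray's narrow compartment at (468,195). The large tray's corners are at (104,64), (318,110), (96,203) and (290,238), and the plate shows at the left edge.

```bash
python3 - <<'E'
from h import *
im,p=load("w7")
print([ray(p,u,v,14).round(1).tolist() for u,v in [(104,64),(318,110),(96,203),(228,90)]])
E
python3 -m inch '[[[1,-4,0,0],[2,-8,0,0],[3,-12,0,0],[3,-16,0,0],[3,-20,0,0],[3,-22.5,0,0],[3,-22.5,0,0],[3,-22.5,0,0]]]' 6
python3 - <<'E'
from h import *
im,p=shot("w8");d(455,145,100)
E
```

```text
[[547.6, 49.0, 14.0], [525.3, -138.1, 14.0], [422.6, 64.4, 14.0], [535.4, -57.7, 14.0]]
clock: 10.17
eef_pos: [459.8, 115.8, 178.4]
tool_rot: [-3.141, -0.0, 0.089]
force: [-0.7, -1.0, 0.8]
width: 59.7
gripper_force: 0.0
shift cm [-0.23 -3.13  7.84] turn 0.0 dist mm 84 yaw 0.086 [460.  114.  178.4] 60.2 t 10.22
```

View pics/w8.png

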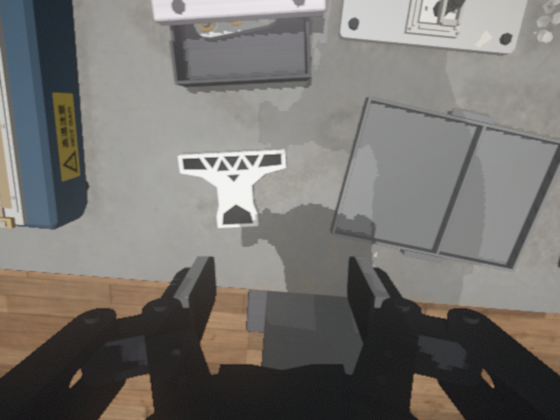

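The plate's crossbar runs from (180,158) to (285,155), with its stem end at (237,227). The large tray's corners are at (369,98), (560,143), (513,267) and (333,233). The bin and bar are at the top.

Run:
```python
from h import *
im,p=load("w8")
C=[ray(p,u,v,14) for u,v in [(369,98),(561,143),(513,268),(332,234)]];print(np.round(C,1).tolist())
print("ctr",np.mean(C,0),"div",[ray(p,u,v,14).round(1).tolist() for u,v in [(477,124),(437,253)]])
g=cv2.cvtColor(im,cv2.COLOR_BGR2GRAY)[130:240,160:310];m=cv2.morphologyEx((g>200).astype(np.uint8),cv2.MORPH_CLOSE,np.ones((5,5)))
n,l,st,c=cv2.connectedComponentsWithStats(m);i=1+np.argmax(st[1:,4]);print(st[i])
cn=np.argwhere(l==i)[:,::-1]+[160,130];W=np.array([ray(p,*x,8) for x in cn])[:,:2].astype(np.float32)
r=cv2.minAreaRect(W);print(r,cv2.boxPoints(r).round(1).tolist())
# height: crossbar ends wrist vs side
sd=cv2.imread("pics/side0.png");q=P("side")
g=cv2.cvtColor(sd,cv2.COLOR_BGR2GRAY)[255:325,270:355];m=(g>190).astype(np.uint8);n,l,st,c=cv2.connectedComponentsWithStats(m);i=1+np.argmax(st[1:,4])
s=np.argwhere(l==i)[:,::-1]+[270,255]
A=[tuple(cn[cn[:,0].argmin()]),tuple(cn[cn[:,0].argmax()]),tuple(cn[cn[:,1].argmax()])];print(A,[tuple(s[k]) for k in (s[:,0].argmin(),s[:,0].argmax(),s[:,1].argmin(),s[:,1].argmax())])
print([proj(q,ray(p,*a,8)) for a in A])
d(455,145,100)
```

```text
[[549.5, 45.9, 14.0], [526.5, -134.2, 14.0], [400.7, -125.6, 14.0], [420.8, 61.7, 14.0]]
ctr [474.38107273 -38.03598258  14.        ] div [[536.2, -53.9, 14.0], [410.1, -45.4, 14.0]]
[  18   20  108   78 3001]
((454.73541259765625, 160.3875732421875), (74.02144622802734, 100.7822036743164), 7.9767680168151855) [[411.1000061035156, 205.1999969482422], [425.1000061035156, 105.30000305175781], [498.3999938964844, 115.5999984741211], [484.3999938964844, 215.39999389648438]]
[(np.int64(178), np.int64(156)), (np.int64(285), np.int64(160)), (np.int64(218), np.int64(227))] [(np.int64(281), np.int64(304)), (np.int64(344), np.int64(290)), (np.int64(305), np.int64(272)), (np.int64(281), np.int64(309))]
[array([281.87066055, 304.74221606]), array([311.64553609, 272.59733257]), array([337.42808939, 303.61697324])]
shift cm [-0.23 -3.13  7.84] turn 0.0 dist mm 84 yaw 0.086 [460.  114.  178.4] 60.2 t 10.22
```

```bash
python3 -m inch '[[[-1.3,-2.3,3,-3],[-2.7,-4.5,5,-3],[-2.7,-4.5,9,-3],[-2.7,-4.5,13,-3],[-2.7,-4.5,13,-3],[-2.7,-4.5,13,-3]]]' -
python3 - <<'E'
from h import *
im,p=shot("w9");d(429,157,3,.139)
g=cv2.cvtColor(im,cv2.COLOR_BGR2GRAY);m=cv2.morphologyEx((g>190).astype(np.uint8),cv2.MORPH_CLOSE,np.ones((7,7)))
n,l,st,c=cv2.connectedComponentsWithStats(m);a=proj(p,(470,163,8)).astype(int);print(a);i=l[a[1],a[0]] or 1+np.argmax(st[1:,4]);print(st[i])
cn=np.argwhere(l==i)[:,::-1];W=np.array([ray(p,*x,8) for x in cn])[:,:2].astype(np.float32);r=cv2.minAreaRect(W);print(r)
E
```

```text
clock: 10.72
eef_pos: [427.9, 154.1, 46.8]
tool_rot: [3.139, 0.006, 0.134]
force: [1.0, -0.5, 0.4]
width: 59.8
gripper_force: 0.0
shift cm [-0.06 -0.21  4.59] turn -0.3 dist mm 46 yaw 0.135 [429.8 155.   48.9] 60.1 t 10.77
[274 165]
[ 179  125  191  119 8401]
((457.8620910644531, 161.37466430664062), (67.1812744140625, 101.31529235839844), 7.663907527923584)
```

```bash
python3 -m inch '[[[0,-0.2,2.5,0],[0,-0.2,4,0],[0,-0.2,4.6,0],[0,-0.2,4.6,0]]]' -
python3 -m inch '[[[0,0,0,0],[0,0,0,0],[0,0,0,0],[0,0,0,0]]]' 2
python3 -m inch '[[[0,0,-3,0],[0,0,-6,0],[0,0,-6,0]]]' -
python3 - <<'E'
from h import *
d(475.5,-25,70,1.45)
E
```

```text
clock: 11.1
eef_pos: [432.1, 160.0, 6.3]
tool_rot: [-3.137, -0.007, 0.136]
force: [-0.4, -0.5, -1.3]
width: 60.0
gripper_force: 0.0
clock: 11.43
eef_pos: [430.7, 159.5, 6.0]
tool_rot: [-3.138, -0.004, 0.137]
force: [-0.9, -0.0, 6.7]
width: 35.9
gripper_force: 59.1
clock: 11.68
eef_pos: [431.9, 159.0, 68.7]
tool_rot: [-3.139, -0.008, 0.136]
force: [0.9, 0.8, 0.3]
width: 35.8
gripper_force: 60.0
shift cm [ 1.82 18.82 -0.13] turn -75.3 dist mm 189 yaw 0.136 [431.9 159.   68.7] 35.8 t 11.68
```

```bash
python3 -m inch '[[[0,3,-1,-7],[0.5,6,-1,-14],[1,9,-1,-21],[1.3,12,-1,-28],[1.8,15.5,-1,-35],[1.8,18.8,-1,-42],[1.8,18.8,-1,-49],[1.8,18.8,-1,-56]]]' -
python3 -m inch '[[[0,0,0,-7],[0,0,0,-14],[0,0,0,-19.5],[0,0,0,-19.5],[0,0,0,-19.5]]]' -
python3 - <<'E'
from h import *
im,p=shot("w10");d(475.5,-25,9.5,1.45)
E
```

```text
clock: 12.35
eef_pos: [473.8, -29.0, 75.1]
tool_rot: [3.138, -0.0, 1.115]
force: [-0.8, 0.7, -1.0]
width: 35.5
gripper_force: 60.1
clock: 12.77
eef_pos: [473.2, -25.7, 74.4]
tool_rot: [3.139, -0.0, 1.452]
force: [-0.0, -0.7, -0.1]
width: 35.7
gripper_force: 60.1
shift cm [0.08 0.23 6.45] turn 0.1 dist mm 65 yaw 1.452 [473.1 -25.5  74. ] 35.7 t 12.82
```

View pics/w10.png

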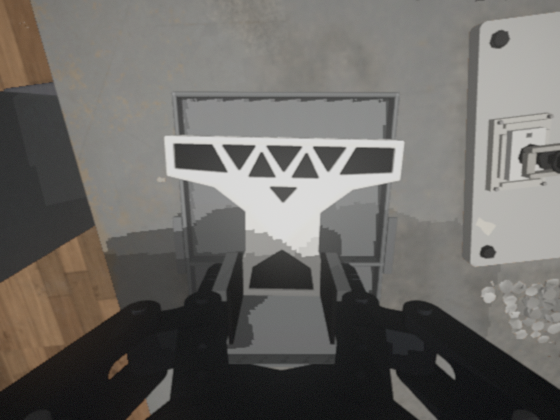

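The plate is held squarely, its crossbar spanning (165,155)–(403,155) above the wide compartment, whose far edge runs from (175,95) to (399,95).

Run:
```python
from h import *
im,p=load("w10")
print([ray(p,u,v,76).round(1).tolist() for u,v in [(165,138),(404,142),(402,177),(168,174)]]);print([ray(p,u,v,14).round(1).tolist() for u,v in [(175,94),(399,94),(385,262),(187,262)]])
```

```text
[[432.4, 39.6, 76.0], [531.6, 26.0, 76.0], [530.4, 11.2, 76.0], [430.4, 24.6, 76.0]]
[[422.2, 61.6, 14.0], [551.0, 46.1, 14.0], [539.4, -59.5, 14.0], [408.2, -43.5, 14.0]]
```

```bash
python3 -m inch '[[[0.1,0.2,3,0],[0.1,0.2,5.5,0],[0.1,0.2,6.5,0],[0.1,0.2,6.5,0],[0.1,0.2,6.5,0]]]' -
python3 -m inch '[[[0,0,0,0],[0,0,0,0],[0,0,0,0]]]' 5.5
python3 -m inch '[[[0,0,-4,0],[0,0,-8,0],[0,0,-12,0],[4,0,-16,0],[8,0,-18,0],[8,0,-18,0],[8,0,-18,0]]]' 5
python3 - <<'E'
from h import *
im,p=shot("w11");d(600,155,120,.18)
E
```

```text
clock: 13.23
eef_pos: [470.9, -23.7, 8.8]
tool_rot: [-3.135, -0.001, 1.452]
force: [-7.9, 0.3, 18.0]
width: 35.7
gripper_force: 68.1
clock: 13.48
eef_pos: [475.2, -24.2, 8.1]
tool_rot: [3.141, -0.0, 1.454]
force: [-0.2, -0.1, -0.3]
width: 54.9
gripper_force: 0.0
clock: 14.07
eef_pos: [486.0, 60.1, 190.0]
tool_rot: [3.137, -0.004, 1.462]
force: [0.3, 0.9, -1.3]
width: 50.3
gripper_force: 0.0
shift cm [10.97 10.36  6.88] turn 73.3 dist mm 166 yaw 1.459 [484.8  57.5 188.8] 50.0 t 14.12
```

View pics/w11.png

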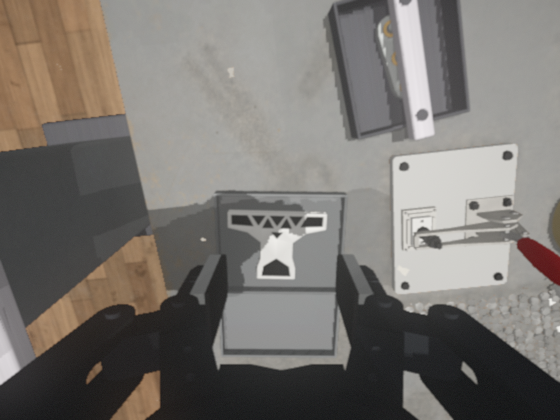

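The plate lies flat in the wide compartment at (277,243). The bin is at (400,65) with the bar across it and the link's posts visible beside the bar at (388,30) and (393,60).

```bash
python3 -m inch '[[[3,3.5,0,-6],[6,7,0,-12],[8.5,10.6,0,-17],[8.5,10.6,0,-17],[8.5,10.6,0,-17],[8.5,10.6,0,-17]]]' 4.5
python3 - <<'E'
from h import *
im,p=shot("w12");d(600,155,120,1.75);print(proj(p,(600,155,40)))
E
```

```text
clock: 14.62
eef_pos: [598.2, 125.3, 186.2]
tool_rot: [-3.138, 0.001, 1.749]
force: [-0.2, -0.2, -0.3]
width: 44.7
gripper_force: 0.0
shift cm [2.92 0.78 6.65] turn -0.1 dist mm 73 yaw 1.749 [597.5 124.8 186.5] 45.0 t 14.67
[289.87708985 161.79796886]
```

View pics/w12.png

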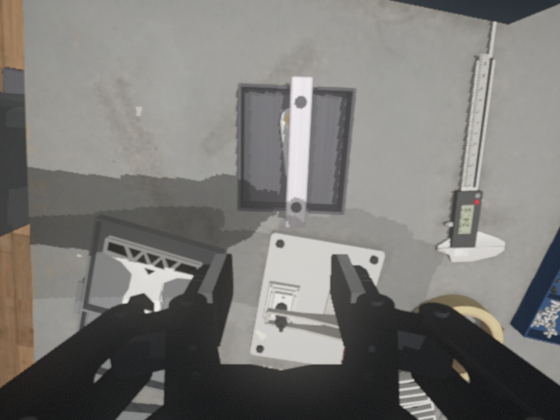

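The bar's top face runs from (301,78) to (296,220), with dark end marks at (300,101) and (295,207). The bin's rim corners are at (239,85), (355,90), (343,214) and (238,212). The long link shows only as a sliver at (285,130) beside the bar.

Run:
```python
from h import *
a,p=load("w12");b,q=load("w11")
print("tri",tri(p,(300,101),q,(405,3)).round(1),tri(p,(295,207),q,(421,115)).round(1))
B=[ray(p,u,v,40) for u,v in [(292,78),(312,78),(306,219),(287,219)]];print(np.round(B,1).tolist(),np.mean(B,0).round(1))
print([ray(p,u,v,40).round(1).tolist() for u,v in [(300,101),(295,207)]])
C=[ray(p,u,v,30) for u,v in [(238,84),(356,89),(344,215),(237,213)]];print(np.round(C,1).tolist(),np.mean(C,0).round(1))
```

```text
tri [600.4 204.5  34.1] [612.2 115.7  40.5]
[[589.2, 222.2, 40.0], [605.1, 225.0, 40.0], [624.1, 106.3, 40.0], [607.0, 103.2, 40.0]] [606.4 164.2  40. ]
[[599.0, 205.9, 40.0], [612.1, 115.7, 40.0]]
[[545.3, 210.4, 30.0], [644.2, 224.1, 30.0], [659.7, 113.5, 30.0], [560.5, 97.6, 30.0]] [602.4 161.4  30. ]
```

```bash
python3 -m inch '[[[1.5,0.7,2,2],[3.5,1.5,5,2],[3.5,1.5,8.5,2],[3.5,1.5,10.5,2],[3.5,1.5,10.5,2],[3.5,1.5,10.5,2]]]' -
python3 - <<'E'
from h import *
im,p=shot("w13");d(606,161.5,27,1.71)
for z in (30,40): print([proj(p,(x,y,z)).round() for x,y in [(599,205.9),(606,161.5)]])
a,q=load("w12")
g=cv2.cvtColor(im,cv2.COLOR_BGR2GRAY);print([ (v,[int(u) for u in np.where(g[v]>170)[0][[0,-1]]]) for v in (100,130,160,190,220) if (g[v]>170).any()])
E
```

```text
clock: 15.17
eef_pos: [605.9, 162.5, 82.2]
tool_rot: [-3.138, 0.001, 1.715]
force: [0.8, 0.2, 1.6]
width: 45.2
gripper_force: 0.0
shift cm [-0.12 -0.16  5.67] turn 0.3 dist mm 57 yaw 1.715 [607.4 162.9  83.7] 45.0 t 15.22
[array([280., 159.]), array([281., 231.])]
[array([280., 162.]), array([281., 237.])]
[(100, [98, 559]), (130, [82, 557]), (160, [87, 552]), (190, [108, 547]), (220, [270, 543])]
```

```bash
python3 - <<'E'
from h import *
im,p=load("w13");g=cv2.cvtColor(im,cv2.COLOR_BGR2GRAY)
for v in (150,180,200,220):
    r=g[v,200:360].astype(int);k=np.where(r>150)[0]+200;print(v,k.min() if len(k) else None,k.max() if len(k) else None,ray(p,k.min(),v,40).round(1),ray(p,k.max(),v,40).round(1))
E
python3 -m inch '[[[-0.1,-0.15,3,0],[-0.1,-0.15,5,0],[-0.1,-0.15,5.7,0],[-0.1,-0.15,5.7,0]]]' -
```

```text
150 266 298 [590.2 211.1  40. ] [607.7 213.6  40. ]
180 257 298 [587.4 193.7  40. ] [610.4 197.   40. ]
200 259 298 [590.  182.2  40. ] [612.2 185.4  40. ]
220 265 359 [595.  170.7  40. ] [649.4 178.6  40. ]
clock: 15.55
eef_pos: [605.8, 162.7, 25.9]
tool_rot: [-3.14, -0.0, 1.716]
force: [1.7, -0.1, -0.4]
width: 44.7
gripper_force: 0.0
```

```bash
python3 -m inch '[[[0,0,0,0],[0,0,0,0],[0,0,0,0],[0,0,0,0]]]' 0.5
python3 -m inch '[[[0,0,-2,0],[0,0,-5,0],[0,0,-9,0],[0,0,-13,0],[0,0,-17,0],[0,0,-17,0]]]' -
python3 - <<'E'
from h import *
a,p=load("w1")
print([ray(p,u,v,0).round().tolist() for u,v in [(480,240),(405,146),(360,400)]])
d(500,-435,190);im,p=shot("w14")
E
```

```text
clock: 15.88
eef_pos: [607.6, 163.5, 27.9]
tool_rot: [3.139, -0.001, 1.717]
force: [-1.0, -0.7, 6.7]
width: 16.3
gripper_force: 60.4
clock: 16.38
eef_pos: [611.4, 163.7, 205.0]
tool_rot: [3.126, -0.002, 1.717]
force: [2.2, -0.2, -1.0]
width: 16.0
gripper_force: 59.6
[[608.0, -511.0, 0.0], [679.0, -393.0, 0.0], [364.0, -462.0, -0.0]]
shift cm [-57.62 -19.72   1.5 ] turn 0.0 dist mm 609 yaw 1.717 [611.4 163.7 205. ] 16.0 t 16.38
```

View pics/w14.png

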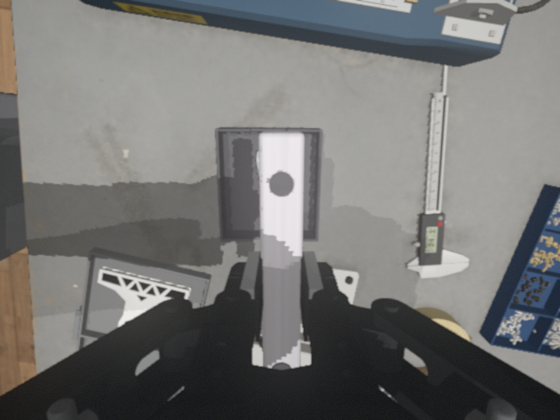

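The bar is held level at (280,195), clear above the bin. I carry it to the free table on the right.

```bash
python3 -m inch '[[[-3.6,-1.2,0,0],[-7.2,-2.5,0,0],[-10.8,-3.7,0,0],[-14.4,-5,0,0],[-18,-6.2,0,0],[-21.6,-7.4,0,0],[-25.2,-8.6,0,0],[-28.8,-9.9,0,0]]]' -
python3 -m inch '[[[-3.6,-1.2,0,0],[-7.2,-2.5,0,0],[-10.8,-3.7,0,0],[-14.4,-5,0,0],[-18,-6.2,0,0],[-21.6,-7.4,0,0],[-25.2,-8.6,0,0],[-28.8,-9.9,0,0]]]' -
python3 -m inch '[[[0,0,3,0],[0,0,7,0],[0,0,11,0],[0,0,13,0],[0,0,13,0],[0,0,13,0]]]' -
python3 - <<'E'
from h import *
d(500,-435,5);im,p=shot("w15")
E
```

```text
clock: 17.1
eef_pos: [548.9, -137.3, 194.8]
tool_rot: [-3.14, -0.001, 1.717]
force: [0.6, 0.1, -0.6]
width: 16.1
gripper_force: 59.6
clock: 17.77
eef_pos: [493.1, -436.3, 194.4]
tool_rot: [-3.14, -0.002, 1.717]
force: [0.3, -0.5, -1.0]
width: 16.3
gripper_force: 59.6
clock: 18.27
eef_pos: [492.9, -434.5, 64.0]
tool_rot: [-3.139, -0.003, 1.717]
force: [0.9, -0.1, 0.1]
width: 16.1
gripper_force: 59.5
shift cm [-0.16  0.69  5.9 ] turn 0.0 dist mm 59 yaw 1.717 [ 492.9 -434.5   64. ] 16.1 t 18.27
```

```bash
python3 -m inch '[[[-0.5,0.5,3,0],[-0.5,0.5,5,0],[-0.5,0.5,5.9,0],[-0.5,0.5,5.9,0],[-0.5,0.5,5.9,0]]]' -
python3 -m inch '[[[0,0,0,0],[0,0,0,0],[0,0,0,0]]]' 4
python3 -m inch '[[[0,0,-4,0],[0,0,-8,0],[0,0,-12,0],[3.6,1.2,-16,0],[7.2,2.5,-19,0],[10.8,3.7,-19,0],[14.4,5,-19,0],[18,6.2,-19,0]]]' -
python3 - <<'E'
from h import *
d(602,110,190)
E
```

```text
clock: 18.73
eef_pos: [500.2, -440.2, 8.0]
tool_rot: [3.141, 0.001, 1.717]
force: [0.6, -0.9, -0.6]
width: 16.0
gripper_force: 59.6
clock: 18.98
eef_pos: [500.5, -440.3, 8.2]
tool_rot: [3.14, 0.002, 1.717]
force: [0.3, 0.1, -0.3]
width: 39.7
gripper_force: 0.0
clock: 19.65
eef_pos: [534.8, -257.5, 199.0]
tool_rot: [3.138, 0.002, 1.716]
force: [0.1, 0.8, 0.5]
width: 40.1
gripper_force: 0.0
shift cm [35.39 11.96  0.9 ] turn 0.0 dist mm 374 yaw 1.716 [ 534.8 -257.5  199. ] 40.1 t 19.65
```

```bash
python3 -m inch '[[[3.6,1.2,0,0],[7.2,2.4,0,0],[10.8,3.6,0,0],[14.4,4.8,0,0],[18,6,0,0],[21.6,7.2,0,0],[25.2,8.4,0,0],[28.8,9.7,0,0]]]' -
python3 -m inch '[[[3.3,1.1,0,0],[6.6,2.2,0,0],[6.6,2.2,0,0],[6.6,2.2,0,0]]]' -
python3 - <<'E'
from h import *
im,p=shot("w16");d(602,161,100)
h=cv2.cvtColor(im,cv2.COLOR_BGR2HSV);g=im.min(2)
a=proj(p,(602,161,13)).astype(int);print(a)
m=((h[...,0]>8)&(h[...,0]<30)&(h[...,1]>60)&(h[...,2]>90)).astype(np.uint8);m=cv2.morphologyEx(m,cv2.MORPH_CLOSE,np.ones((3,3)))
n,l,st,c=cv2.connectedComponentsWithStats(m)
for i in range(1,n):
    if st[i,4]>20 and np.hypot(*(c[i]-a))<80: print(c[i],st[i,4],ray(p,*c[i],21).round(1))
cv2.imwrite("pics/c.png",cv2.resize(im[max(a[1]-110,0):a[1]+110,a[0]-140:a[0]+140],None,fx=2,fy=2))
E
```

```text
clock: 20.32
eef_pos: [588.0, 42.5, 197.6]
tool_rot: [3.141, -0.001, 1.717]
force: [-0.1, -0.5, 0.1]
width: 39.8
gripper_force: 0.0
clock: 20.65
eef_pos: [600.1, 112.5, 197.0]
tool_rot: [3.141, -0.002, 1.722]
force: [-0.4, -0.2, -0.1]
width: 40.3
gripper_force: 0.0
shift cm [5.05 0.95 9.71] turn 0.0 dist mm 110 yaw 1.719 [600.  109.6 197.1] 40.2 t 20.7
[290 137]
[289.04545455 105.71590909] 88 [595.8 189.2  21. ]
[292.34177215 132.87341772] 79 [602.7 165.7  21. ]
[294.97402597 158.58441558] 77 [609.  142.4  21. ]
```

View pics/c.png

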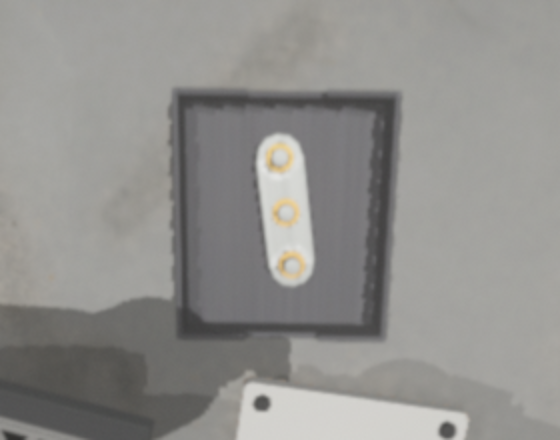

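The long link lies along the bin's y rather than its x. Its posts in the crop are at (281,157), (286,212) and (292,265), so I grip at its real angle.

```bash
python3 -m inch '[[[2.5,0.5,2,-4],[5.5,1.1,5,-7.3],[5.5,1.1,9,-7.3],[5.5,1.1,12,-7.3],[5.5,1.1,12,-7.3],[5.5,1.1,12,-7.3]]]' 4.5
python3 - <<'E'
from h import *
im,p=shot("w17");d(602.5,165.7,6,1.846)
b,q=load("w16");h=cv2.cvtColor(im,cv2.COLOR_BGR2HSV)
m=((h[...,0]>8)&(h[...,0]<30)&(h[...,1]>60)&(h[...,2]>90)).astype(np.uint8);m=cv2.morphologyEx(m,cv2.MORPH_CLOSE,np.ones((5,5)))
n,l,st,c=cv2.connectedComponentsWithStats(m)
for i in range(1,n):
    if st[i,4]>40 and abs(c[i][0]-280)<60: print(c[i],st[i,4],ray(p,*c[i],21).round(1),[tri(p,c[i],q,x).round(1).tolist() for x in [(289,105.7),(292.3,132.9),(295,158.6)]])
E
```

```text
clock: 21.2
eef_pos: [602.2, 162.6, 76.1]
tool_rot: [-3.138, 0.001, 1.841]
force: [-0.3, 0.3, 0.8]
width: 45.3
gripper_force: 0.0
shift cm [ 0.3  -0.06  7.19] turn -0.3 dist mm 72 yaw 1.841 [603.9 163.   77.9] 45.0 t 21.25
[284.32967033 180.87912088] 182 [595.7 192.3  21. ] [[596.3, 189.6, 7.2], [608.8, 156.0, -169.8], [647.9, 49.4, -730.5]]
[284.32894737 218.30921053] 152 [602.1 169.3  21. ] [[595.5, 187.9, 82.3], [603.3, 165.0, 6.8], [616.9, 124.0, -127.4]]
[284.97241379 253.63448276] 145 [609.  146.4  21. ] [[595.2, 187.2, 118.5], [601.4, 168.5, 73.8], [610.2, 140.9, 8.1]]
```

```bash
python3 -m inch '[[[0.3,-0.1,3,0],[0.3,-0.1,5.5,0],[0.3,-0.1,7.2,0],[0.3,-0.1,7.2,0],[0.3,-0.1,7.2,0]]]' -
python3 -m inch '[[[0,0,0,0],[0,0,0,0],[0,0,0,0],[0,0,0,0]]]' 1
python3 -m inch '[[[0,0,-3,0],[0,0,-6,0],[0,0,-10,0],[0,0,-10,0]]]' -
python3 - <<'E'
from h import *
import math
c=np.array([473.7,-39.5]);y=-.121;t=c+np.array([math.sin(y)*53.5,-math.cos(y)*53.5]);print(t)
d(t[0],t[1],80,-.121)
E
```

```text
clock: 21.67
eef_pos: [602.6, 167.0, 6.6]
tool_rot: [3.14, 0.0, 1.843]
force: [0.6, -0.4, 0.3]
width: 44.9
gripper_force: 0.0
clock: 22.0
eef_pos: [603.1, 167.8, 7.4]
tool_rot: [3.138, -0.0, 1.844]
force: [-0.4, -0.6, 6.6]
width: 19.8
gripper_force: 58.7
clock: 22.33
eef_pos: [606.6, 168.4, 113.2]
tool_rot: [3.128, -0.0, 1.844]
force: [1.5, 0.5, -0.9]
width: 19.8
gripper_force: 59.4
[467.24228486 -92.60883086]
shift cm [-21.38 -20.46   3.32] turn -67.4 dist mm 298 yaw 1.844 [606.6 168.4 113.2] 19.8 t 22.33
```

```bash
python3 -m inch '[[[-0.5,-3.5,-2,-7],[-2,-7,-3,-14],[-4,-10,-3,-21],[-7,-12.5,-3,-28],[-10,-15,-3,-35],[-13,-17,-3,-42],[-16.5,-19,-3,-49],[-20,-20.5,-3,-56]]]' -
python3 -m inch '[[[0,0,0,-7],[0,0,0,-11.4],[0,0,0,-11.4],[0,0,0,-11.4]]]' -
python3 - <<'E'
from h import *
d(467.2,-92.6,80,-.121)
E
```

```text
clock: 23.0
eef_pos: [456.6, -81.9, 135.8]
tool_rot: [-3.141, 0.001, 2.828]
force: [0.6, -0.1, -1.4]
width: 19.6
gripper_force: 59.4
clock: 23.33
eef_pos: [458.2, -80.5, 135.5]
tool_rot: [3.141, 0.001, 3.018]
force: [0.1, -0.5, -1.0]
width: 20.1
gripper_force: 59.4
shift cm [-1.04 -1.09  5.55] turn -0.2 dist mm 57 yaw 3.018 [458.2 -80.5 135.5] 20.1 t 23.33
```

```bash
python3 -m inch '[[[-0.5,-0.6,2,-0.2],[-1,-1.2,5,-0.2],[-1,-1.2,8,-0.2],[-1,-1.2,8.5,-0.2],[-1,-1.2,8.5,-0.2],[-1,-1.2,8.5,-0.2]]]' -
python3 - <<'E'
from h import *
im,p=shot("w18");d(468,-93.5,8,-.121)
g=cv2.cvtColor(im,cv2.COLOR_BGR2GRAY)
# expected projections of compartment edges (tray top z=14) and dark-edge positions along image rows
c=np.array([474.3,-40.2]);R=np.array([[np.cos(.121),np.sin(.121)],[-np.sin(.121),np.cos(.121)]])
for tx in (-55,-40,-25):
    a,b=[proj(p,[*(c+R@[tx,ty]),14]) for ty in (-13,-94)]
    v=int(round((a[1]+b[1])/2));row=g[v-1:v+2].mean(0);gr=np.abs(np.gradient(cv2.GaussianBlur(row.reshape(1,-1),(5,1),0).ravel()))
    pk=[int(u) for u in range(5,555) if gr[u]>6 and gr[u]==gr[u-4:u+5].max()];print(tx,a.round(),b.round(),pk)
E
```

```text
clock: 23.83
eef_pos: [466.4, -92.6, 50.3]
tool_rot: [3.141, -0.001, 3.025]
force: [0.8, -0.5, -0.9]
width: 19.9
gripper_force: 59.4
shift cm [-0.11 -0.06  4.29] turn 0.2 dist mm 43 yaw 3.025 [467.  -92.8  50.9] 19.7 t 23.88
-55 [358. 146.] [206. 146.] [74, 289, 350, 357, 483, 493, 543]
-40 [356. 174.] [207. 173.] [108, 305, 348, 355, 471, 482, 493, 512, 519, 536, 552]
-25 [354. 201.] [209. 200.] [117, 353, 362, 379, 407, 413, 446, 453, 463, 496, 506, 513, 531, 546]
```

```bash
python3 -m inch '[[[-0.1,0,2,0],[-0.1,0,3.5,0],[-0.1,0,4.2,0],[-0.1,0,4.2,0],[-0.1,0,4.2,0]]]' -
python3 -m inch '[[[0,0,0,0],[0,0,0,0],[0,0,0,0]]]' 3.5
python3 -m inch '[[[0,0,-3,0],[0,0,-7,0],[0,0,-11,0],[-1,3,-14,0],[-1,6,-14,0],[-1,6,-14,0]]]' -
python3 - <<'E'
from h import *
im,p=shot("w19");h=cv2.cvtColor(im,cv2.COLOR_BGR2HSV)
m=((h[...,0]>8)&(h[...,0]<30)&(h[...,1]>60)&(h[...,2]>90)).astype(np.uint8);m=cv2.morphologyEx(m,cv2.MORPH_CLOSE,np.ones((5,5)))
n,l,st,c=cv2.connectedComponentsWithStats(m);a=proj(p,(468,-93,10));print(a)
for i in range(1,n):
    if st[i,4]>20 and np.hypot(*(c[i]-a))<80: print(c[i],st[i,4],ray(p,*c[i],12).round(1))
d(500,-440,120,1.717)
E
```

```text
clock: 24.3
eef_pos: [468.1, -93.5, 8.7]
tool_rot: [3.141, 0.002, 3.024]
force: [0.1, -0.4, -0.8]
width: 19.7
gripper_force: 59.4
clock: 24.55
eef_pos: [467.8, -93.5, 8.6]
tool_rot: [-3.141, 0.001, 3.024]
force: [0.1, 0.4, 0.9]
width: 35.1
gripper_force: 0.0
clock: 25.05
eef_pos: [487.5, -28.2, 150.9]
tool_rot: [3.136, 0.007, 3.031]
force: [-0.9, 1.1, -1.7]
width: 35.1
gripper_force: 0.0
[204.07464642 181.35205421]
[200.40196078 153.17647059] 102 [443.6 -91.3  12. ]
[202.54166667 181.71875   ] 96 [467.8 -93.9  12. ]
[204.13924051 209.74683544] 79 [492.8 -96.9  12. ]
shift cm [ -5.99 -40.45   2.95] turn 75.2 dist mm 410 yaw 3.03 [485.6 -31.3 149.5] 35.1 t 25.1
```

```bash
python3 -m inch '[[[-0.5,-3.7,0,7],[-1,-7.4,0,14],[-1.5,-11.1,0,21],[-2,-14.8,0,28],[-3,-18.5,0,35],[-3.5,-22.2,0,42],[-4,-26,0,49],[-4.5,-30,0,56]]]' 4
python3 - <<'E'
from h import *
d(500,-440,120,1.717)
E
```

```text
clock: 25.77
eef_pos: [492.4, -339.9, 147.2]
tool_rot: [-3.14, -0.002, 2.041]
force: [1.1, -0.4, 0.5]
width: 39.6
gripper_force: 0.0
shift cm [-9.27 -3.86  2.72] turn 18.6 dist mm 104 yaw 2.041 [ 492.4 -339.9  147.2] 39.6 t 25.77
```

```bash
python3 -m inch '[[[-3,-1.2,1,7],[-6,-2.5,2,14],[-9.2,-3.9,2.7,18.6],[-9.2,-3.9,2.7,18.6],[-9.2,-3.9,2.7,18.6]]]' 4.5
python3 - <<'E'
from h import *
im,p=shot("w20");d(500,-440,5,1.717)
g=cv2.cvtColor(im,cv2.COLOR_BGR2GRAY);m=(g>185).astype(np.uint8);n,l,st,c=cv2.connectedComponentsWithStats(m);a=proj(p,(500,-440,16));print(a)
for i in range(1,n):
    if st[i,4]>800:
        cn=np.argwhere(l==i)[:,::-1];W=np.array([ray(p,*x,16) for x in cn])[:,:2].astype(np.float32);print(st[i],c[i],cv2.minAreaRect(W),cv2.boxPoints(cv2.minAreaRect(W)).round().tolist())
E
```

```text
clock: 26.18
eef_pos: [498.4, -440.5, 118.9]
tool_rot: [-3.138, -0.001, 1.718]
force: [0.8, 0.4, 0.3]
width: 45.2
gripper_force: 0.0
shift cm [-1.900e-01  1.000e-02  1.144e+01] turn 0.2 dist mm 114 yaw 1.721 [ 499.6 -438.1  119.4] 45.3 t 26.23
[283.72207779 207.42311186]
[ 274  124   23   85 1696] [284.95990566 165.52535377] ((496.4085998535156, -409.3098449707031), (16.44428253173828, 62.58284378051758), 8.06630802154541) [[484.0, -379.0], [493.0, -441.0], [509.0, -439.0], [500.0, -377.0]]
```

```bash
python3 -m inch '[[[-0.3,0.05,4,0.2],[-0.3,0.05,8,0.2],[-0.3,0.05,10.5,0.2],[-0.3,0.05,11.4,0.2],[-0.3,0.05,11.4,0.2],[-0.3,0.05,11.4,0.2]]]' -
python3 -m inch '[[[0,0,0,0],[0,0,0,0],[0,0,0,0],[0,0,0,0]]]' 0.5
python3 -m inch '[[[0,0,-4,0],[0,0,-8,0],[0,0,-12,0],[0,0,-16,0],[0,0,-19,0],[0,0,-19,0],[0,0,-19,0]]]' -
python3 - <<'E'
from h import *
d(604,161,190,1.71)
E
```

```text
clock: 26.73
eef_pos: [502.8, -440.2, 7.4]
tool_rot: [3.141, -0.0, 1.72]
force: [1.4, -0.6, -0.1]
width: 44.7
gripper_force: 0.0
clock: 27.07
eef_pos: [503.2, -441.6, 9.0]
tool_rot: [3.14, 0.002, 1.719]
force: [-1.3, 1.1, 5.7]
width: 15.7
gripper_force: 59.3
clock: 27.65
eef_pos: [503.3, -441.7, 199.9]
tool_rot: [3.138, 0.004, 1.719]
force: [0.4, -0.0, -2.1]
width: 15.7
gripper_force: 59.0
shift cm [58.13 18.84  0.99] turn 0.5 dist mm 611 yaw 1.719 [ 503.3 -441.7  199.9] 15.7 t 27.65
```

```bash
python3 -m inch '[[[3.7,1.2,0,0],[7.4,2.4,0,0],[11.1,3.6,0,0],[14.8,4.8,0,0],[18.5,6,0,0],[22.2,7.2,0,0],[25.9,8.4,0,0],[29,9.4,0,0]]]' -
python3 -m inch '[[[3.7,1.2,0,0],[7.4,2.4,0,0],[11.1,3.6,0,0],[14.8,4.8,0,0],[18.5,6,0,0],[22.2,7.2,0,0],[25.9,8.4,0,0],[29,9.4,0,0]]]' -
python3 -m inch '[[[0,0,3,0],[0,0,7,0],[0,0,10,0],[0,0,11,0],[0,0,11,0],[0,0,11,0]]]' -
python3 - <<'E'
from h import *
im,p=shot("w21");d(604,161,34,1.71)
g=cv2.cvtColor(im,cv2.COLOR_BGR2GRAY)
# bin rim corners & bar: predicted bin corners vs edges
for X in [(545.3,210.4,30),(644.2,224.1,30),(659.7,113.5,30)]:print(proj(p,X).round())
for v in (130,150,170):
    row=g[v-1:v+2].mean(0);gr=np.abs(np.gradient(row));print(v,[int(u) for u in range(150,420) if gr[u]>8 and gr[u]==gr[u-4:u+5].max()])
col=g[:,360:364].mean(1);gr=np.abs(np.gradient(col));print([int(u) for u in range(30,260) if gr[u]>6 and gr[u]==gr[u-4:u+5].max()])
E
```

```text
clock: 28.32
eef_pos: [551.4, -136.3, 195.2]
tool_rot: [-3.139, -0.003, 1.721]
force: [0.3, 0.2, -1.2]
width: 15.6
gripper_force: 59.0
clock: 28.98
eef_pos: [601.4, 164.0, 195.1]
tool_rot: [-3.138, -0.001, 1.721]
force: [1.0, 0.5, -1.3]
width: 16.1
gripper_force: 59.0
clock: 29.48
eef_pos: [602.5, 160.4, 86.5]
tool_rot: [-3.14, -0.0, 1.718]
force: [-0.6, -0.7, -0.8]
width: 15.6
gripper_force: 59.0
shift cm [0.02 0.05 5.37] turn 0.5 dist mm 54 yaw 1.718 [603.6 160.7  87.7] 15.7 t 29.53
[197. 134.]
[367. 136.]
[354. 304.]
130 [207, 260, 302]
150 [198, 212, 244, 259, 303, 345, 353, 362, 367]
170 [199, 213, 245, 259, 271, 290, 302, 344, 352, 365]
[133, 138]
```

```bash
python3 -m inch '[[[0,0,2.5,0.5],[0,0,4.3,0.5],[0,0,5.2,0.5],[0,0,5.4,0.5],[0,0,5.4,0.5]]]' -
python3 - <<'E'
from h import *
d(603,161,33,1.709);print(sensors.read_state()["force"])
E
```

```text
clock: 29.95
eef_pos: [603.3, 160.8, 33.8]
tool_rot: [3.141, -0.001, 1.71]
force: [0.5, -0.3, -1.7]
width: 15.7
gripper_force: 59.1
shift cm [ 0.03 -0.02  0.08] turn 0.0 dist mm 1 yaw 1.71 [603.3 160.8  33.8] 15.7 t 29.95
[ 0.51485831 -0.32301669 -1.68162142]
```

```bash
python3 -m inch '[[[0,0,0.1,0],[0,0,0.1,0],[0,0,0.1,0]]]' -
python3 -m inch '[[[0,0,0,0],[0,0,0,0],[0,0,0,0]]]' 3.5
python3 -m inch '[[[0,0,-3,0],[0,0,-7,0],[0,0,-11,0],[-2.5,0,-14,0],[-5,0,-15,0],[-5,0,-15,0],[-5,0,-15,0],[-5,0,-15,0]]]' 4
python3 - <<'E'
from h import *
im,p=shot("w22");b,q=load("w12")
g=cv2.cvtColor(im,cv2.COLOR_BGR2GRAY);a=proj(p,(603,161,40)).astype(int);print(a,-p[1].T@p[2])
x0,y0=a[0]-60,max(a[1]-100,0);m=(g[y0:a[1]+100,x0:a[0]+60]>150).astype(np.uint8)
n,l,st,c=cv2.connectedComponentsWithStats(m)
for v in range(-70,81,15):
    r=g[a[1]+v].astype(int);k=[u for u in range(x0,a[0]+60) if r[u]>135];print(v+a[1],[int(t) for t in r[x0+30:a[0]+30:4]])
# dark end marks
cv2.imwrite("pics/c2.png",im[y0:a[1]+110,a[0]-90:a[0]+90])
S=get_image("side");cv2.imwrite("pics/side1.png",S);s0=cv2.imread("pics/side0.png")
D=cv2.absdiff(S,s0).max(2);print("side diff in bar area",(D[230:300,185:280]>40).sum())
E
```

```text
clock: 30.2
eef_pos: [604.0, 161.0, 33.0]
tool_rot: [3.139, -0.001, 1.71]
force: [0.1, 0.6, 3.2]
width: 15.8
gripper_force: 59.4
clock: 30.45
eef_pos: [602.6, 160.7, 31.8]
tool_rot: [-3.141, -0.0, 1.71]
force: [0.8, -0.0, 0.1]
width: 35.2
gripper_force: 0.0
clock: 31.12
eef_pos: [609.0, 111.6, 181.2]
tool_rot: [-3.14, -0.001, 1.71]
force: [-0.5, 0.2, -0.3]
width: 39.7
gripper_force: 0.0
[282 138] [599.48800236 180.88692829 325.20312316]
68 [92, 95, 90, 110, 107, 148, 234, 232, 229, 232, 229, 104, 101, 93, 94]
83 [122, 123, 119, 120, 90, 141, 215, 124, 124, 136, 229, 113, 115, 122, 124]
98 [123, 122, 121, 121, 90, 135, 232, 230, 228, 230, 227, 111, 114, 122, 124]
113 [123, 122, 121, 121, 92, 126, 230, 230, 228, 229, 227, 113, 114, 124, 123]
128 [120, 121, 122, 122, 90, 117, 229, 230, 228, 228, 224, 112, 119, 122, 123]
143 [121, 120, 121, 119, 88, 112, 228, 229, 228, 227, 223, 111, 117, 123, 122]
158 [120, 120, 119, 120, 89, 109, 226, 230, 228, 226, 220, 111, 112, 120, 120]
173 [119, 118, 119, 118, 86, 107, 225, 229, 227, 226, 218, 109, 113, 121, 121]
188 [89, 101, 103, 101, 93, 100, 224, 149, 115, 192, 217, 99, 107, 107, 106]
203 [110, 111, 110, 112, 111, 114, 162, 165, 186, 202, 151, 98, 146, 158, 158]
218 [112, 111, 109, 110, 127, 129, 147, 122, 94, 95, 96, 100, 142, 143, 140]
side diff in bar area 407
```

Run:
```python
from h import *
im,p=load("w22");g=cv2.cvtColor(im,cv2.COLOR_BGR2GRAY)
for y0 in (72,177):
    m=(g[y0:y0+22,275:300]<170).astype(np.uint8);n,l,st,c=cv2.connectedComponentsWithStats(m)
    for i in range(1,n):
        if 20<st[i,4]<160: print(st[i].tolist(),c[i]+[275,y0],ray(p,*(c[i]+[275,y0]),40).round(1))
C=[ray(p,*proj(p,X),30).round(1) for X in []]
for v in (90,130,170):
    row=g[v-1:v+2].mean(0);gr=np.abs(np.gradient(row));e=[int(u) for u in range(190,380) if gr[u]>6 and gr[u]==gr[u-3:u+4].max()];print(v,e,ray(p,e[0],v,30).round(1),ray(p,e[-1],v,30).round(1))
col=g[:,250:255].mean(1);gr=np.abs(np.gradient(col));e=[int(u) for u in range(40,225) if gr[u]>6 and gr[u]==gr[u-3:u+4].max()];print(e,[ray(p,252,v,30).round(1).tolist() for v in e])
```

```text
[20, 0, 5, 22, 110] [297.   82.5] [608.5 205.9  40. ]
[2, 3, 13, 13, 117] [283.15384615  81.30769231] [597.4 205.2  40. ]
[19, 0, 6, 22, 132] [296.5 187.5] [621.  120.9  40. ]
[3, 10, 11, 12, 96] [283.15625    191.92708333] [610.  115.4  40. ]
90 [221, 225, 230, 266, 272, 294, 328, 338, 342] [546.9 192.2  30. ] [646.8 206.1  30. ]
130 [223, 227, 231, 266, 273, 294, 327, 332, 336, 340] [551.5 160.   30. ] [651.2 173.9  30. ]
170 [225, 233, 267, 273, 294, 325, 338] [556.3 125.7  30. ] [655.9 139.6  30. ]
[68, 74, 188, 198] [[570.6, 212.7, 30.0], [571.1, 208.1, 30.0], [582.0, 112.8, 30.0], [583.1, 103.5, 30.0]]
```

```bash
python3 -c "
from cell import order;print(order.finish_job())"
```

```text
the job is handed in; nothing more can be done
None
```

I placed all four parts in their compartments, laid the bar back in the bin's two notches, and handed the job in at about 31 s; the hand-in reported no verdict.

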